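Make up two water-sampling kits

TASK

Make up the two water-sampling kits: the blue carrier gets the black-capped amber bottle, the red-capped white bottle and the green-lidded jar; the grey carrier gets the white-capped amber bottle and the blue-capped white bottle. Stand each upright in a compartment of its own, the glass amber bottles in the black foam-lined end compartment of their carrier and the plastic ones in the unlined compartments, whichever you like. Set them down rather than dropping them, and leave the spare yellow-capped bottle, the large reagent bottle and the wash bottle where they stand.

Things in the scene. Friction and masses are not known exactly. Their poses are not given: they have to be found in the camera images.
- amber_black: Dark amber glass 125 ml sample bottle with a black screw cap, 110 mm tall, standing upright: round body 46 mm across up to 64 mm height, shoulder, neck 26 mm across, cap 34 mm across from 84 to 110 mm height, 100 to 170 g. Origin: centre of its underside; z up along its axis
- amber_white: Dark amber glass 125 ml sample bottle with a white screw cap, 110 mm tall, standing upright: round body 46 mm across up to 64 mm height, shoulder, neck 26 mm across, cap 34 mm across from 84 to 110 mm height, 100 to 170 g. Origin: centre of its underside; z up along its axis
- white_red: White plastic 125 ml sample bottle with a red screw cap, 110 mm tall, standing upright: round body 46 mm across up to 64 mm height, shoulder, neck 26 mm across, cap 34 mm across from 84 to 110 mm height, empty, 40 to 65 g, easily tipped. Origin: centre of its underside; z up along its axis
- white_blue: White plastic 125 ml sample bottle with a blue screw cap, 110 mm tall, standing upright: round body 46 mm across up to 64 mm height, shoulder, neck 26 mm across, cap 34 mm across from 84 to 110 mm height, empty, 40 to 65 g, easily tipped. Origin: centre of its underside; z up along its axis
- jar: White plastic wide-mouth jar with a green screw lid, 85 mm tall, standing upright: body 50 mm across, lid 52 mm across from 65 to 85 mm height (grip it by the lid); 48 to 78 g. Origin: centre of its underside; z up along its axis
- blue_carrier: Blue bottle carrier, fixed, 76 mm wide (x), 220 mm long (y; plus 14 mm black grip loops at the ends), 45 mm high. Three open square compartments at y = -72, 0 and +72 mm, 68 mm inside, 4 mm walls, floor 5 mm above the origin; the one at y = +72 is lined with firm black foam (62 mm inside, floor 8 mm above the origin), the others are plain. Origin: centre of its underside, on the bench; z up
- grey_carrier: Grey bottle carrier, fixed, 76 mm wide (x), 220 mm long (y; plus 14 mm black grip loops at the ends), 45 mm high. Three open square compartments at y = -72, 0 and +72 mm, 68 mm inside, 4 mm walls, floor 5 mm above the origin; the one at y = +72 is lined with firm black foam (62 mm inside, floor 8 mm above the origin), the others are plain. Origin: centre of its underside, on the bench; z up
- white_yellow: Spare, for no kit, to be left alone: white plastic 125 ml sample bottle with a yellow screw cap, 110 mm tall, standing upright: round body 46 mm across up to 64 mm height, shoulder, neck 26 mm across, cap 34 mm across from 84 to 110 mm height, empty, 50 g, easily tipped. Origin: centre of its underside; z up along its axis
- reagent_bottle: Large dark amber reagent bottle with a glass stopper, 96 mm across, 192 mm tall, to be left alone. Origin: centre of its underside
- wash_bottle: White wash bottle with a red top and a red bent spout, 70 mm across, 167 mm tall, the spout reaching 58 mm from its axis towards its -x, to be left alone. Origin: centre of its underside
There are look-alikes about, which are no part of the job. What is shaped like the white_red but purple is not meant.

How it is judged:
By the outcome, as a careful person would: the job done as asked, in the order asked, and still so for the second after the job is handed in, with the robot touching nothing.
It also fails if it takes over 109 s, if anything falls off the work surface, if the arm or the gripper's body presses on something with over 40 N, if the wrist force passes 120 N, or if a joint passes its speed limit or range.

ROBOT

A 6-joint arm with a two-finger parallel gripper is mounted at the origin on the work surface. World frame = base frame: x ahead of the robot, y to its left, z up, the work surface at z = 0. Lengths are in m, angles in rad, forces in N, time in s.
With the tool pointing down it reaches from about 0.4 to 0.825 m from the base axis. Payload 7 kg.
Tool frame: the origin (TCP) lies on the front face of the gripper's body, between the roots of the fingers; the fingertips stand 66 mm ahead of it and the grasp point (between the pads) lies 47 mm ahead of it; z points along the fingers, y is the line along which they close (so a half turn about z gives the same grasp; the last joint's range is limited). The gripper opens to 88 mm and grips with 3 to 60 N. Pads are 19 mm wide; open, the fingers measure 130 mm over their backs; the gripper's body (78 mm by 193 mm) begins 47 mm behind the grasp point.
Start: joints at [1.416, 0.359, 0.012, 0, -1.224, -0.288], TCP at [0.289, 0.61, 0.292] pointing down, gripper open.
Joint ranges: [-3.07, 3.07], [-1.43, 2.12], [-1.02, 1.25], [-3.03, 1.67], [-3.05, -0], [-3.03, 3.03]. Speed limits (rad/s): [2.39, 2.39, 3.01, 3.14, 3.14, 3.14].

INTERFACE

Orientations are given as [roll, pitch, yaw] about the fixed x, y, z axes, in that order (R = Rz(yaw) Ry(pitch) Rx(roll)).
In Python, from station import arm gives the robot as it stands. The module is installed in compiled form; this text tells all that it offers.
- The arm moves only by the tool move_arm, never from a script. Its argument "increments" is a list of rows, each an object of numbers: "jaw": the gripper command: -1 is shut, 1 is fully open, values between are in proportion; "dx", "dy", "dz": the shift along the tool's x, y, z in m; "twist": the turn about the tool's z in rad. A call has 1 to 12 rows; each row shifts and turns the commanded pose from where the row before left it, along the tool's axes as they then stand; what a row does not reach is not made up. A row lasts 1/12 s, in which the tool goes at most 41.7 mm and 7.16 degrees, less where a joint would pass 70% of its speed; a pose out of reach is approached as far as the arm can. A call is refused whole if a number of a shift passes 0.0417 or a number of a turn 0.125, either way. A call with a gripper value outside its range is refused whole. The fingers move at their own pace and stop on an object; "force" is the grip in N (left out, the last holds). Time passes only in rows, so rows that do not move let the fingers close. It gives the time, the measured TCP pose, the force, the opening and the grip force at its end, in the units of the state.
- arm.get_state(): the state, without advancing time (a new reading comes with each control period).
- arm.grab_frame(name): name is "scene" or "top" or "wrist"; returns the picture (420x560x3 uint8, blue, green, red); there is no depth.
- arm.camera_info(name): a dict with "K" (3x3 intrinsics, pixels), "extrinsics" (4x4, takes a point from camera to world coordinates). Camera axes: x right, y down, z forward; pixel columns grow to the right and rows downward; lengths in m; the calibration is good to about 2 mm. A picture is of the moment at which its call begins: read the wrist's pose just before it. camera_info takes no time and is no camera call; for the wrist camera it gives the pose at the moment of the call.
- arm.job_done(): hands the job in; it is judged then, once.
Trained networks look in the newest picture that a camera, given by its name, has taken for a name from the list of things; names that differ only in an ending like _2 or _b are one class to them, and where a whole thing is asked for, a point or a joint stands for the part that bears it (a point fixed in the world has none). Each returns a list of dicts, best first, with "score" (0 to 1); they miss things now and then, are a little off and sometimes report something else, mostly with a low value. They report only what shows in the picture. A call takes as long as a camera call. They do not tell look-alikes from the thing itself.
- arm.find_in(camera, name): "position" ([x, y, z] in m, in world coordinates, good to about 4 mm: the middle of the surface that is visible of it).
- arm.silhouettes(camera, name): "pixels" (420x560 bool, what is visible of it).
- arm.pinpoint(camera, name): "position" ([x, y, z] in m, in world coordinates, good to about 4 mm: a listed point, or the origin of a listed thing).
The state is a dict: "t": time; "q": joint angles; "qd": joint speeds; "joint_efforts": joint torques, N m; "eef_pos": TCP position; "ee_rot": TCP orientation; "force": force on the tool from outside, world axes, zero at the start; "moment": the same for the moment, N m; "width": finger opening in m; "gripper_force": force on a finger pad.
Only numpy, scipy, OpenCV 4.12 (cv2) and the standard library are available. Lean on these libraries where they do the work, as an engineer would, in place of code of your own. Each camera call takes 0.05 s, during which the arm holds its last target. There are 200 camera calls.

## Working session

There is one attempt and no reset: what is moved stays moved. The work goes in short steps, Python scripts to look and compute and a tool call to move; the robot and the scene stay as the last step left them, time stands still between calls to the robot, and variables do not carry over. Pictures are saved under pics/ and viewed, at most 14 in all, crops included, and the job is handed in when it is done.

Besides the shell and the picture viewer there is one more tool, called after ">>>" as name(argument=value, ...) on one line, values as JSON. move_arm: Moves the arm, as the interface text tells. Its arguments: {"type":"object","properties":{"increments":{"type":"array"},"force":{"type":"number"}},"required":["increments"]}

```bash
mkdir -p pics
python3 - <<'E'
from station import arm
import cv2, numpy as np
for c in ("scene","top"):
    cv2.imwrite(f"pics/{c}0.png",arm.grab_frame(c))
    for n in "amber_black amber_white white_red white_blue jar blue_carrier grey_carrier white_yellow reagent_bottle wash_bottle".split():
        print(c,n,[(np.round(d["position"],3).tolist(),round(d["score"],2)) for d in arm.pinpoint(c,n)][:5])
s=arm.get_state();print(s)
E
```

```text
scene amber_black [([0.47, 0.052, 0.001], 0.8)]
scene amber_white [([0.456, -0.282, 0.003], 0.7)]
scene white_red [([0.46, 0.359, 0.002], 0.74), ([0.484, 0.272, 0.001], 0.71), ([0.383, 0.275, -0.003], 0.62)]
scene white_blue [([0.423, 0.156, 0.002], 0.83)]
scene jar [([0.468, -0.052, -0.001], 0.66)]
scene blue_carrier [([0.609, -0.148, 0.003], 0.56)]
scene grey_carrier [([0.605, 0.179, -0.004], 0.97), ([0.466, 0.053, -0.001], 0.57)]
scene white_yellow []
scene reagent_bottle [([0.638, 0.427, -0.002], 0.88)]
scene wash_bottle [([0.609, -0.478, -0.003], 0.86), ([0.483, 0.275, 0.002], 0.66)]
top amber_black [([0.465, 0.052, -0.002], 0.7)]
top amber_white [([0.453, -0.285, 0.003], 0.8), ([0.613, 0.179, -0.001], 0.59)]
top white_red [([0.388, 0.278, -0.001], 0.61), ([0.484, 0.277, -0.002], 0.57), ([0.456, 0.365, 0.0], 0.57)]
top white_blue [([0.434, 0.159, 0.002], 0.84)]
top jar [([0.466, -0.053, 0.004], 0.94), ([0.611, 0.18, -0.001], 0.64)]
top blue_carrier [([0.61, -0.155, -0.0], 0.86)]
top grey_carrier [([0.615, 0.181, 0.003], 0.69), ([0.61, -0.476, 0.002], 0.41), ([0.468, -0.173, -0.0
[... 177 characters left out ...]
0.002], 0.98)]
{'t': 1.1, 'q': array([ 1.41610335e+00,  3.58592433e-01,  1.18652031e-02,  3.91678189e-06,
       -1.22410700e+00, -2.88112473e-01]), 'qd': array([ 8.34621174e-04,  4.39433150e-04, -2.94636651e-04,  1.24916458e-03,
        7.75259898e-05, -1.25522887e-04]), 'joint_efforts': array([ 2.28964427e-04, -5.82398593e+01,  2.93308997e+01,  7.00258121e+00,
        1.26630545e-02, -1.91621882e-05]), 'eef_pos': array([0.28921929, 0.60985538, 0.29215168]), 'ee_rot': array([ 3.14155736e+00, -1.43016105e-05, -4.42804118e-01]), 'force': array([-0.0154892 , -0.85081966, -0.06215197]), 'moment': array([-0.07155483,  0.02343168,  0.01399988]), 'gripper_force': 0.0, 'width': 0.08762320482222394}
```

View pics/top0.png

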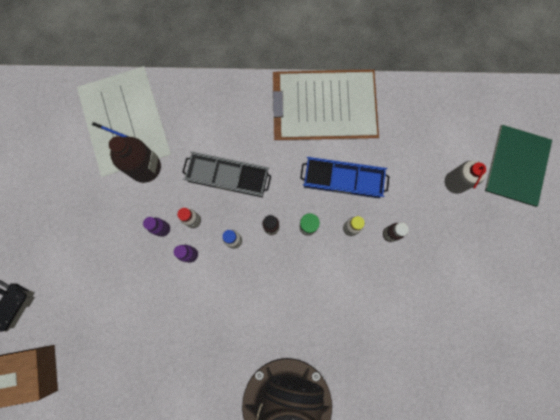

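View pics/scene0.png

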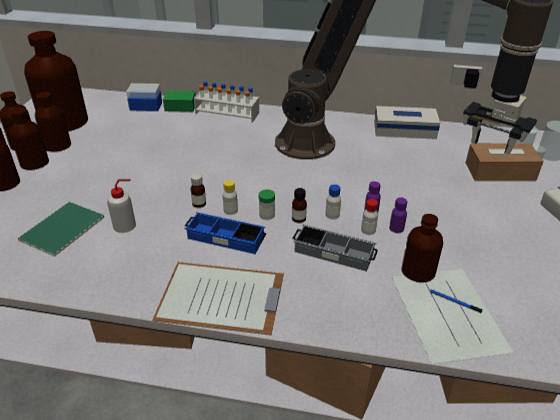

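The pictures show the grey carrier (top view, px 227,175) with its foam at the right end (−y). The blue carrier (345,177) has its foam at the left end (+y). The red cap is at (186,215), with purple look-alikes at (153,226) and (184,253). Blue is at (230,237), black (271,224), green (310,223), yellow (357,223) and white (400,230). Next I measure the carrier yaws and the cap positions.

```bash
cat > h.py <<'E'
from station import arm
import cv2, numpy as np
def ray(c,px,z,info=None):
    i=info or arm.camera_info(c);T=np.array(i["extrinsics"]);K=np.array(i["K"])
    px=np.atleast_2d(np.asarray(px,float));d=np.linalg.solve(K,np.c_[px,np.ones(len(px))].T)
    d=T[:3,:3]@d;o=T[:3,3]
    return (o[:,None]+d*((z-o[2])/d[2])).T[:,:2]
def inc(target,yaw=None):
    """tool-frame shift and twist to bring the grasp TCP to target xyz"""
    s=arm.get_state();p=np.array(s["eef_pos"]);y=s["ee_rot"][2];d=np.array(target)-p
    ty=y if yaw is None else yaw
    f=lambda a:np.round([np.cos(a)*d[0]+np.sin(a)*d[1],np.sin(a)*d[0]-np.cos(a)*d[1],-d[2]],4)
    print("t",round(s["t"],2),"pos",p.round(4),"rot",np.round(s["ee_rot"],3),"w",round(s["width"],4),"now-axes",f(y),"after-twist axes",f(ty),"twist",round(y-ty,3))
E
python3 - <<'E'
from h import *
im=arm.grab_frame("top")
for n in ("grey_carrier","blue_carrier"):
    m=arm.silhouettes("top",n)[0]["pixels"]
    ys,xs=np.nonzero(m); w=ray("top",np.c_[xs,ys],0.045)
    r=cv2.minAreaRect((w*1000).astype(np.float32)); print(n,r, w.mean(0))
    g=im.max(2)<45; k=m&g; ys,xs=np.nonzero(k); print(" dark",ray("top",np.c_[xs,ys],0.03).mean(0),k.sum())
hsv=cv2.cvtColor(im,cv2.COLOR_BGR2HSV)
P=dict(red=(186,215),blue=(230,237),black=(271,224),green=(310,223),yellow=(357,223),white=(400,230))
for n,p in P.items(): print(n,ray("top",p,0.085 if n=="green" else 0.11).round(3))
T=np.array(arm.camera_info("top")["extrinsics"]);print(T.round(3))
big=cv2.resize(im[130:270,130:450],None,fx=2.5,fy=2.5,interpolation=cv2.INTER_CUBIC);cv2.imwrite("pics/topc.png",big)
E
```

```text
grey_carrier ((606.23974609375, 177.83139038085938), (245.12661743164062, 88.68425750732422), 79.09846496582031) [0.60545847 0.1765276 ]
 dark [0.60045967 0.10943219] 489
blue_carrier ((602.998046875, -149.6966094970703), (245.97549438476562, 92.80232238769531), 82.4888916015625) [ 0.60202859 -0.14911495]
 dark [ 0.62044952 -0.08288477] 456
red [[0.479 0.264]]
blue [[0.424 0.15 ]]
black [[0.459 0.047]]
green [[ 0.468 -0.054]]
yellow [[ 0.466 -0.172]]
white [[ 0.45  -0.281]]
[[ 0.018 -0.984  0.18   0.316]
 [-1.    -0.018  0.003  0.014]
 [ 0.    -0.18  -0.984  1.093]
 [ 0.     0.     0.     1.   ]]
```

View pics/topc.png

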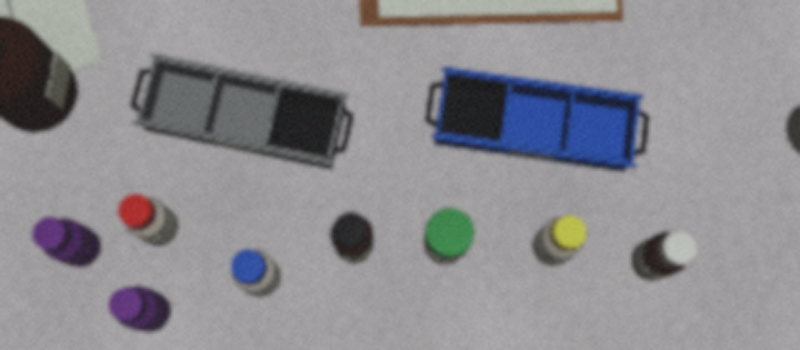

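The crop shows the far rim corners: grey at (153,57)–(346,95), blue at (444,69)–(640,95) in crop pixels.

Run:
```python
from h import *
for n,a,b,s in (("grey",(153,57),(346,95),-1),("blue",(444,69),(640,95),1)):
    w=ray("top",np.array([a,b])/2.5+130,0.045);d=w[1]-w[0];L=np.hypot(*d);u=d/L; nrm=np.array([u[1],-u[0]]); nrm=nrm if nrm[0]<0 else -nrm
    c=w.mean(0)+.038*nrm; print(n,"len",L.round(3),"ang of -y edge dev",np.arctan2(u[0],-u[1]).round(3),"c",c.round(3),"comps(left..right)",[(c+k*.072*u).round(3).tolist() for k in(-1,0,1)])
inc([.467,.050,.29],-1.57)
```

```text
grey len 0.221 ang of -y edge dev -0.183 c [0.609 0.175] comps(left..right) [[0.622, 0.246], [0.609, 0.175], [0.596, 0.105]]
blue len 0.22 ang of -y edge dev -0.12 c [ 0.607 -0.154] comps(left..right) [[0.616, -0.082], [0.607, -0.154], [0.599, -0.225]]
t 1.25 pos [0.2892 0.6099 0.2922] rot [-3.142  0.    -0.443] w 0.0873 now-axes [0.4005 0.4297 0.0022] after-twist axes [ 0.56   -0.1773  0.0022] twist 1.127
```

>>> move_arm(increments=[{"jaw": 0.4, "twist": 0.12}, {"jaw": 0.4, "twist": 0.12}, {"jaw": 0.4, "twist": 0.12}, {"jaw": 0.4, "twist": 0.12}, {"jaw": 0.4, "twist": 0.12}, {"jaw": 0.4, "twist": 0.12}, {"jaw": 0.4, "twist": 0.12}, {"jaw": 0.4, "twist": 0.12}, {"jaw": 0.4, "twist": 0.12}, {"jaw": 0.4, "twist": 0.047}], force=15)

```text
$.increments[0]: bad value
```

>>> move_arm(increments=[{"jaw": 0.4, "dx": 0, "dy": 0, "dz": 0, "twist": 0.12}, {"jaw": 0.4, "dx": 0, "dy": 0, "dz": 0, "twist": 0.12}, {"jaw": 0.4, "dx": 0, "dy": 0, "dz": 0, "twist": 0.12}, {"jaw": 0.4, "dx": 0, "dy": 0, "dz": 0, "twist": 0.12}, {"jaw": 0.4, "dx": 0, "dy": 0, "dz": 0, "twist": 0.12}, {"jaw": 0.4, "dx": 0, "dy": 0, "dz": 0, "twist": 0.12}, {"jaw": 0.4, "dx": 0, "dy": 0, "dz": 0, "twist": 0.12}, {"jaw": 0.4, "dx": 0, "dy": 0, "dz": 0, "twist": 0.12}, {"jaw": 0.4, "dx": 0, "dy": 0, "dz": 0, "twist": 0.12}, {"jaw": 0.4, "dx": 0, "dy": 0, "dz": 0, "twist": 0.12}, {"jaw": 0.4, "dx": 0, "dy": 0, "dz": 0, "twist": 0.06}], force=15)

```text
t: 2.17
eef_pos: [0.2892, 0.6099, 0.2922]
ee_rot: [3.142, 0.0, -1.71]
force: [-1.0, 0.3, -0.4]
width: 0.0615
gripper_force: 0.0
```

```bash
python3 -c "
from h import *
inc([.464,.050,.26],-1.70)"
```

```text
t 2.17 pos [0.2892 0.6099 0.2922] rot [ 3.142  0.    -1.71 ] w 0.0615 now-axes [ 0.5303 -0.2506  0.0322] after-twist axes [ 0.5327 -0.2455  0.0322] twist -0.01
```

>>> move_arm(increments=[{"jaw": 0.4, "dx": 0.035, "dy": -0.0165, "dz": 0, "twist": 0}, {"jaw": 0.4, "dx": 0.035, "dy": -0.0165, "dz": 0, "twist": 0}, {"jaw": 0.4, "dx": 0.035, "dy": -0.0165, "dz": 0, "twist": 0}, {"jaw": 0.4, "dx": 0.035, "dy": -0.0165, "dz": 0, "twist": 0}, {"jaw": 0.4, "dx": 0.035, "dy": -0.0165, "dz": 0, "twist": 0}, {"jaw": 0.4, "dx": 0.035, "dy": -0.0165, "dz": 0, "twist": 0}, {"jaw": 0.4, "dx": 0.035, "dy": -0.0165, "dz": 0, "twist": 0}, {"jaw": 0.4, "dx": 0.035, "dy": -0.0165, "dz": 0, "twist": 0}, {"jaw": 0.4, "dx": 0.035, "dy": -0.0165, "dz": 0, "twist": 0}, {"jaw": 0.4, "dx": 0.035, "dy": -0.0165, "dz": 0, "twist": 0}, {"jaw": 0.4, "dx": 0.035, "dy": -0.0165, "dz": 0, "twist": 0}, {"jaw": 0.4, "dx": 0.035, "dy": -0.0165, "dz": 0, "twist": 0}])

```text
t: 3.17
eef_pos: [0.4303, 0.1657, 0.2926]
ee_rot: [-3.141, 0.001, -1.702]
force: [0.7, 0.3, 1.0]
width: 0.0614
gripper_force: 0.0
```

>>> move_arm(increments=[{"jaw": 0.4, "dx": 0.035, "dy": -0.0165, "dz": 0, "twist": 0}, {"jaw": 0.4, "dx": 0.035, "dy": -0.0165, "dz": 0.01, "twist": 0}, {"jaw": 0.4, "dx": 0.03, "dy": -0.0165, "dz": 0.01, "twist": 0}, {"jaw": 0.4, "dx": 0.01, "dy": -0.002, "dz": 0.01, "twist": 0}, {"jaw": 0.4, "dx": 0, "dy": 0, "dz": 0, "twist": 0}])

```text
t: 3.58
eef_pos: [0.466, 0.049, 0.2603]
ee_rot: [3.139, -0.001, -1.707]
force: [-1.5, -0.5, -1.3]
width: 0.0611
gripper_force: 0.0
```

```bash
cat >> h.py <<'E'
def look(tag):
    import copy
    i=copy.deepcopy(arm.camera_info("wrist"));im=arm.grab_frame("wrist");cv2.imwrite(f"pics/{tag}.png",im);np.savez(f"pics/{tag}.npz",K=i["K"],extrinsics=i["extrinsics"]);return im
E
python3 -c "
from h import *
inc([.464,.050,.26],-1.70)
look('w1'); print(np.array(arm.camera_info('wrist')['extrinsics']).round(3))
for n in ('amber_black','jar','white_blue'): print(n,[(d['position'],d['score']) for d in arm.pinpoint('wrist',n)][:3])"
```

```text
t 3.58 pos [0.466  0.049  0.2603] rot [ 3.139e+00 -1.000e-03 -1.707e+00] w 0.0611 now-axes [-0.0007  0.0021  0.0003] after-twist axes [-0.0007  0.0021  0.0003] twist -0.007
[[-0.991  0.131  0.035  0.456]
 [ 0.136  0.949  0.283 -0.025]
 [ 0.004  0.285 -0.958  0.354]
 [ 0.     0.     0.     1.   ]]
amber_black [([0.4709, 0.0544, -0.0017], 0.66)]
jar [([0.4701, -0.0531, -0.0043], 0.88)]
white_blue [([0.4255, 0.1581, -0.002], 0.7), ([0.4725, 0.0539, -0.002], 0.52)]
```

View pics/w1.png

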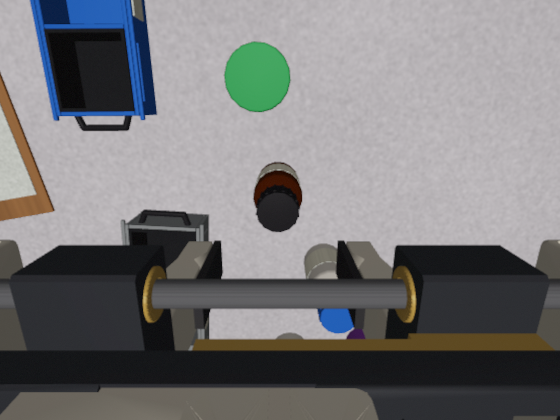

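The wrist view shows the black cap at (278,211) and the green lid at (257,77). The blue carrier's foam compartment is at the upper left.

```bash
python3 -c "
from h import *
i=np.load('pics/w1.npz')
print(ray('',(278,211),.11,i),ray('',(257,77),.085,i))
print('foam rim corners', ray('',[(48,27),(130,27),(140,115),(55,115)],.045,i))
inc([.468,.052,.142],-1.70)"
```

```text
[[0.46620841 0.05155749]] [[ 0.46837384 -0.05053937]]
foam rim corners [[ 0.64030355 -0.11773183]
 [ 0.57125443 -0.10826721]
 [ 0.58149028 -0.03657488]
 [ 0.65839846 -0.04720394]]
t 3.78 pos [0.467  0.0525 0.2628] rot [-3.141  0.    -1.702] w 0.0614 now-axes [ 0.0003 -0.001   0.1208] after-twist axes [ 0.0004 -0.001   0.1208] twist -0.002
```

>>> move_arm(increments=[{"jaw": 0.4, "dx": 0, "dy": 0, "dz": 0.03, "twist": 0}, {"jaw": 0.4, "dx": 0, "dy": 0, "dz": 0.03, "twist": 0}, {"jaw": 0.4, "dx": 0, "dy": 0, "dz": 0.03, "twist": 0}, {"jaw": 0.4, "dx": 0, "dy": 0, "dz": 0.02, "twist": 0}, {"jaw": 0.4, "dx": 0, "dy": 0, "dz": 0.011, "twist": 0}, {"jaw": 0.4, "dx": 0, "dy": 0, "dz": 0, "twist": 0}, {"jaw": -0.6, "dx": 0, "dy": 0, "dz": 0, "twist": 0}, {"jaw": -0.6, "dx": 0, "dy": 0, "dz": 0, "twist": 0}, {"jaw": -0.6, "dx": 0, "dy": 0, "dz": 0, "twist": 0}, {"jaw": -0.6, "dx": 0, "dy": 0, "dz": 0, "twist": 0}, {"jaw": -0.6, "dx": 0, "dy": 0, "dz": 0, "twist": 0}, {"jaw": -0.6, "dx": 0, "dy": 0, "dz": 0, "twist": 0}], force=15)

```text
t: 4.78
eef_pos: [0.4673, 0.0519, 0.142]
ee_rot: [-3.14, 0.001, -1.703]
force: [-0.8, 1.9, 6.1]
width: 0.0335
gripper_force: 15.0
```

>>> move_arm(increments=[{"jaw": -0.6, "dx": 0, "dy": 0, "dz": -0.015, "twist": 0}, {"jaw": -0.6, "dx": 0, "dy": 0, "dz": -0.035, "twist": 0}, {"jaw": -0.6, "dx": 0, "dy": 0, "dz": -0.035, "twist": 0}, {"jaw": -0.6, "dx": 0.0187, "dy": -0.0273, "dz": -0.02, "twist": 0}, {"jaw": -0.6, "dx": 0.0187, "dy": -0.0273, "dz": 0, "twist": 0}, {"jaw": -0.6, "dx": 0.0187, "dy": -0.0273, "dz": 0, "twist": 0}, {"jaw": -0.6, "dx": 0.0187, "dy": -0.0273, "dz": 0, "twist": 0}, {"jaw": -0.6, "dx": 0.0187, "dy": -0.0273, "dz": 0, "twist": 0}, {"jaw": -0.6, "dx": 0.0187, "dy": -0.0273, "dz": 0, "twist": 0}, {"jaw": -0.6, "dx": 0, "dy": 0, "dz": 0, "twist": 0}, {"jaw": -0.6, "dx": 0, "dy": 0, "dz": 0, "twist": 0}])

```text
t: 5.7
eef_pos: [0.6148, -0.0826, 0.2448]
ee_rot: [3.14, -0.0, -1.706]
force: [-1.0, -0.3, -1.5]
width: 0.0335
gripper_force: 15.0
```

```bash
python3 -c "
from h import *
look('w2')
inc([.615,-.080,.151],-1.70)"
```

```text
t 5.75 pos [ 0.614  -0.0818  0.2451] rot [ 3.14  -0.    -1.705] w 0.0336 now-axes [-0.0019 -0.0007  0.0941] after-twist axes [-0.0019 -0.0007  0.0941] twist -0.005
```

View pics/w2.png

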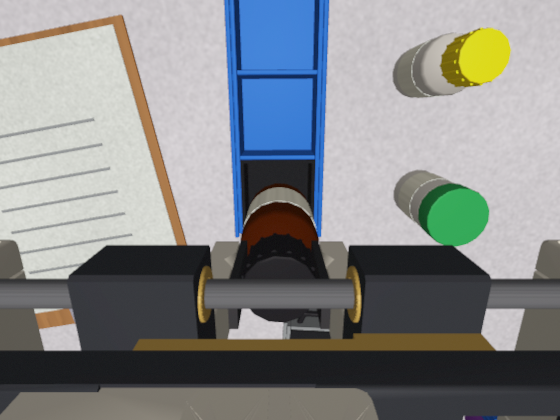

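The bottle hangs centred across the blue carrier. The dividers are at rows 157 and 72, with the rim from column 232 to 325.

```bash
python3 -c "
from h import *
i=np.load('pics/w2.npz')
w=ray('',[(279,157),(279,72),(237,200),(322,200)],.045,i);print(w)
u=np.array([-.12,-.993]);print('foam',w[0]-.036*u,'mid',(w[0]+w[1])/2,'far',w[1]+.036*u)"
```

```text
[[ 0.60931133 -0.11464845]
 [ 0.59961539 -0.18553979]
 [ 0.65387059 -0.07995883]
 [ 0.5747424  -0.06903465]]
foam [ 0.61363133 -0.07890045] mid [ 0.60446336 -0.15009412] far [ 0.59529539 -0.22128779]
```

>>> move_arm(increments=[{"jaw": -0.6, "dx": -0.0025, "dy": 0, "dz": 0.03, "twist": 0}, {"jaw": -0.6, "dx": 0, "dy": 0, "dz": 0.03, "twist": 0}, {"jaw": -0.6, "dx": 0, "dy": 0, "dz": 0.02, "twist": 0}, {"jaw": -0.6, "dx": 0, "dy": 0, "dz": 0.008, "twist": 0}, {"jaw": -0.6, "dx": 0, "dy": 0, "dz": 0.004, "twist": 0}, {"jaw": -0.6, "dx": 0, "dy": 0, "dz": 0.001, "twist": 0}, {"jaw": -0.6, "dx": 0, "dy": 0, "dz": 0.001, "twist": 0}, {"jaw": -0.6, "dx": 0, "dy": 0, "dz": 0, "twist": 0}, {"jaw": -0.6, "dx": 0, "dy": 0, "dz": 0, "twist": 0}])

```text
t: 6.5
eef_pos: [0.6153, -0.0785, 0.1534]
ee_rot: [-3.14, 0.0, -1.703]
force: [0.4, 0.0, -1.9]
width: 0.0339
gripper_force: 15.0
```

>>> move_arm(increments=[{"jaw": -0.6, "dx": 0, "dy": 0, "dz": 0.0015, "twist": 0}, {"jaw": -0.6, "dx": 0, "dy": 0, "dz": 0.001, "twist": 0}, {"jaw": -0.6, "dx": 0, "dy": 0, "dz": 0, "twist": 0}, {"jaw": -0.6, "dx": 0, "dy": 0, "dz": 0, "twist": 0}])

```text
t: 6.83
eef_pos: [0.615, -0.0787, 0.1501]
ee_rot: [-3.141, 0.0, -1.703]
force: [0.2, 0.9, 2.2]
width: 0.0331
gripper_force: 15.0
```

>>> move_arm(increments=[{"jaw": -0.1, "dx": 0, "dy": 0, "dz": 0, "twist": 0}, {"jaw": 0.2, "dx": 0, "dy": 0, "dz": 0, "twist": 0}, {"jaw": 0.4, "dx": 0, "dy": 0, "dz": 0, "twist": 0}, {"jaw": 0.4, "dx": 0, "dy": 0, "dz": 0, "twist": 0}, {"jaw": 0.4, "dx": 0, "dy": 0, "dz": 0, "twist": 0}, {"jaw": 0.4, "dx": 0, "dy": 0, "dz": -0.02, "twist": 0}, {"jaw": 0.4, "dx": 0, "dy": 0, "dz": -0.03, "twist": 0}, {"jaw": 0.4, "dx": 0, "dy": 0, "dz": -0.03, "twist": 0}, {"jaw": 0.4, "dx": 0, "dy": 0, "dz": -0.03, "twist": 0}, {"jaw": 0.4, "dx": 0, "dy": 0, "dz": 0, "twist": 0}])

```text
t: 7.67
eef_pos: [0.6174, -0.0789, 0.2666]
ee_rot: [-3.132, 0.001, -1.702]
force: [0.9, 0.3, 0.9]
width: 0.0613
gripper_force: 0.0
```

>>> move_arm(increments=[{"jaw": 0.4, "dx": -0.033, "dy": 0.0175, "dz": 0, "twist": 0}, {"jaw": 0.4, "dx": -0.033, "dy": 0.0175, "dz": 0, "twist": 0}, {"jaw": 0.4, "dx": -0.033, "dy": 0.0175, "dz": 0, "twist": 0}, {"jaw": 0.4, "dx": -0.033, "dy": 0.0175, "dz": 0, "twist": 0}, {"jaw": 0.4, "dx": -0.033, "dy": 0.0175, "dz": 0, "twist": 0}, {"jaw": 0.4, "dx": -0.033, "dy": 0.0175, "dz": 0, "twist": 0}, {"jaw": 0.4, "dx": -0.033, "dy": 0.0175, "dz": 0, "twist": 0}, {"jaw": 0.4, "dx": -0.033, "dy": 0.0175, "dz": 0, "twist": 0}, {"jaw": 0.4, "dx": -0.033, "dy": 0.0175, "dz": 0, "twist": 0}, {"jaw": 0.4, "dx": -0.033, "dy": 0.0175, "dz": 0, "twist": 0}, {"jaw": 0.4, "dx": 0, "dy": 0, "dz": 0, "twist": 0}, {"jaw": 0.4, "dx": 0, "dy": 0, "dz": 0, "twist": 0}])

```text
t: 8.67
eef_pos: [0.4839, 0.2733, 0.2595]
ee_rot: [3.142, -0.0, -1.699]
force: [-0.8, -0.3, -1.2]
width: 0.0614
gripper_force: 0.0
```

```bash
cat >> h.py <<'E'
def cap(im,col,z,info):
    h=cv2.cvtColor(im,cv2.COLOR_BGR2HSV);H,S,V=cv2.split(h)
    m={"red":((H<8)|(H>174)),"blue":(H>100)&(H<120),"green":(H>55)&(H<85)}[col]&(S>130)&(V>60)
    n,l,st,c=cv2.connectedComponentsWithStats(m.astype(np.uint8))
    for k in range(1,n):
        if st[k,4]>150: print(col,"px",c[k].round(0),"area",st[k,4],"box",st[k,:4],"world",ray('',c[k],z,info).round(4))
E
python3 -c "
from h import *
im=look('w3');i=np.load('pics/w3.npz');cap(im,'red',.11,i)
inc([.484,.274,.142],-1.70)
for n in ('white_red',): print(n,[(d['position'],d['score']) for d in arm.pinpoint('wrist',n)][:3])"
```

```text
red px [281. 205.] area 1549 box [260 182  43  46] world [[0.4816 0.2712]]
t 8.72 pos [0.4842 0.2721 0.2594] rot [ 3.141 -0.    -1.701] w 0.0613 now-axes [-0.0018  0.0005  0.1174] after-twist axes [-0.0018  0.0005  0.1174] twist -0.001
white_red [([0.4562, 0.3611, 0.0022], 0.87), ([0.4781, 0.2717, -0.0044], 0.7), ([0.3877, 0.2731, -0.003], 0.69)]
```

View pics/w3.png

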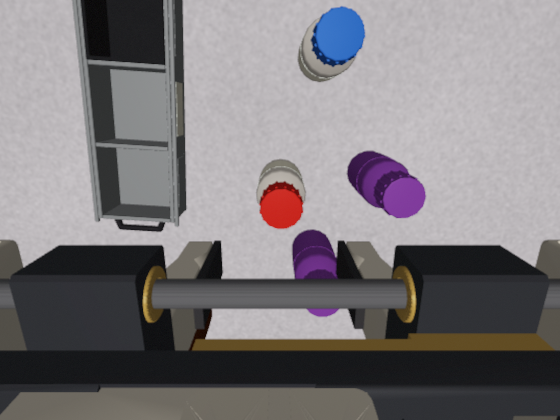

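The red cap is at (281,207), between the purple look-alikes at (403,196) and (322,295). The jaws are almost directly above it.

>>> move_arm(increments=[{"jaw": 0.4, "dx": 0, "dy": 0.002, "dz": 0.03, "twist": 0}, {"jaw": 0.4, "dx": 0, "dy": 0, "dz": 0.03, "twist": 0}, {"jaw": 0.4, "dx": 0, "dy": 0, "dz": 0.03, "twist": 0}, {"jaw": 0.4, "dx": 0, "dy": 0, "dz": 0.018, "twist": 0}, {"jaw": 0.4, "dx": 0, "dy": 0, "dz": 0.009, "twist": 0}, {"jaw": 0.4, "dx": 0, "dy": 0, "dz": 0, "twist": 0}, {"jaw": 0, "dx": 0, "dy": 0, "dz": 0, "twist": 0}, {"jaw": -0.2, "dx": 0, "dy": 0, "dz": 0, "twist": 0}, {"jaw": -0.6, "dx": 0, "dy": 0, "dz": 0, "twist": 0}, {"jaw": -0.6, "dx": 0, "dy": 0, "dz": 0, "twist": 0}, {"jaw": -0.6, "dx": 0, "dy": 0, "dz": 0, "twist": 0}, {"jaw": -0.6, "dx": 0, "dy": 0, "dz": 0, "twist": 0}], force=10)

```text
t: 9.77
eef_pos: [0.483, 0.2721, 0.1435]
ee_rot: [-3.141, 0.001, -1.702]
force: [-1.3, 0.9, 3.9]
width: 0.0333
gripper_force: 10.0
```

>>> move_arm(increments=[{"jaw": -0.6, "dx": 0, "dy": 0, "dz": -0.015, "twist": 0}, {"jaw": -0.6, "dx": 0, "dy": 0, "dz": -0.03, "twist": 0}, {"jaw": -0.6, "dx": 0, "dy": 0, "dz": -0.035, "twist": 0}, {"jaw": -0.6, "dx": 0, "dy": 0, "dz": -0.035, "twist": 0}, {"jaw": -0.6, "dx": 0.0337, "dy": -0.0148, "dz": -0.015, "twist": 0}, {"jaw": -0.6, "dx": 0.0337, "dy": -0.0148, "dz": -0.015, "twist": 0}, {"jaw": -0.6, "dx": 0.0337, "dy": -0.0148, "dz": 0, "twist": 0}, {"jaw": -0.6, "dx": 0.0337, "dy": -0.0148, "dz": 0, "twist": 0}, {"jaw": -0.6, "dx": 0.0337, "dy": -0.0148, "dz": 0, "twist": 0}, {"jaw": -0.6, "dx": 0.0337, "dy": -0.0148, "dz": 0, "twist": 0}, {"jaw": -0.6, "dx": 0.0337, "dy": -0.0148, "dz": 0, "twist": 0}, {"jaw": -0.6, "dx": 0.0337, "dy": -0.0148, "dz": 0, "twist": 0}])

```text
t: 10.77
eef_pos: [0.5646, -0.0128, 0.288]
ee_rot: [-3.141, 0.0, -1.702]
force: [1.2, 0.7, -0.1]
width: 0.0338
gripper_force: 10.0
```

>>> move_arm(increments=[{"jaw": -0.6, "dx": 0.0337, "dy": -0.0148, "dz": 0, "twist": 0}, {"jaw": -0.6, "dx": 0.0337, "dy": -0.0148, "dz": 0, "twist": 0}, {"jaw": -0.6, "dx": 0.0337, "dy": -0.0148, "dz": 0, "twist": 0}, {"jaw": -0.6, "dx": 0.0337, "dy": -0.0148, "dz": 0, "twist": 0}, {"jaw": -0.6, "dx": 0, "dy": 0, "dz": 0, "twist": 0}, {"jaw": -0.6, "dx": 0, "dy": 0, "dz": 0, "twist": 0}, {"jaw": -0.6, "dx": 0, "dy": 0, "dz": 0, "twist": 0}])

```text
t: 11.35
eef_pos: [0.6052, -0.1526, 0.2873]
ee_rot: [3.141, 0.0, -1.704]
force: [0.8, 0.6, -1.5]
width: 0.0337
gripper_force: 10.0
```

```bash
python3 -c "
from h import *
look('w4')
inc([.606,-.152,.149],-1.70)"
```

```text
t 11.4 pos [ 0.6053 -0.152   0.2876] rot [ 3.141  0.    -1.703] w 0.034 now-axes [-1.000e-04 -7.000e-04  1.386e-01] after-twist axes [-1.000e-04 -7.000e-04  1.386e-01] twist -0.003
```

View pics/w4.png

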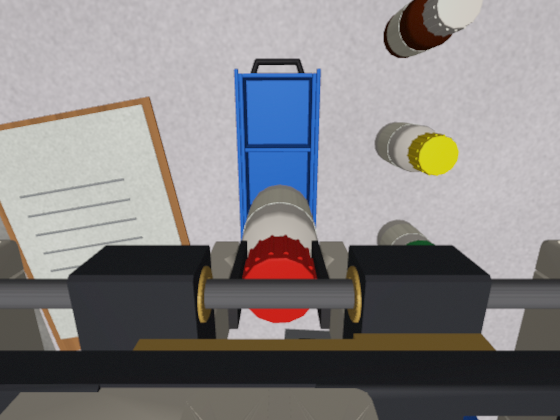

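The red bottle hangs centred over the middle compartment (carrier centreline at column 279, far divider at row 149). Lowering it.

>>> move_arm(increments=[{"jaw": -0.6, "dx": 0, "dy": 0, "dz": 0.035, "twist": 0}, {"jaw": -0.6, "dx": 0, "dy": 0, "dz": 0.035, "twist": 0}, {"jaw": -0.6, "dx": 0, "dy": 0, "dz": 0.035, "twist": 0}, {"jaw": -0.6, "dx": 0, "dy": 0, "dz": 0.02, "twist": 0}, {"jaw": -0.6, "dx": 0, "dy": 0, "dz": 0.008, "twist": 0}, {"jaw": -0.6, "dx": 0, "dy": 0, "dz": 0.003, "twist": 0}, {"jaw": -0.6, "dx": 0, "dy": 0, "dz": 0.001, "twist": 0}, {"jaw": -0.6, "dx": 0, "dy": 0, "dz": 0, "twist": 0}, {"jaw": -0.6, "dx": 0, "dy": 0, "dz": 0, "twist": 0}, {"jaw": -0.6, "dx": 0, "dy": 0, "dz": 0, "twist": 0}])

```text
t: 12.23
eef_pos: [0.6063, -0.1524, 0.1522]
ee_rot: [-3.139, 0.0, -1.703]
force: [0.2, 0.4, 0.1]
width: 0.0336
gripper_force: 10.0
```

```bash
python3 -c "
from h import *
inc([.606,-.152,.148],-1.70);print(arm.get_state()['force'])"
```

```text
t 12.23 pos [ 0.6063 -0.1524  0.1522] rot [-3.139  0.    -1.703] w 0.0336 now-axes [-0.0004  0.0003  0.0042] after-twist axes [-0.0004  0.0003  0.0042] twist -0.003
[0.23227154 0.37449939 0.05923306]
```

>>> move_arm(increments=[{"jaw": -0.6, "dx": 0, "dy": 0, "dz": 0.0015, "twist": 0}, {"jaw": -0.6, "dx": 0, "dy": 0, "dz": 0.0015, "twist": 0}, {"jaw": -0.6, "dx": 0, "dy": 0, "dz": 0.0005, "twist": 0}, {"jaw": -0.6, "dx": 0, "dy": 0, "dz": 0, "twist": 0}, {"jaw": -0.6, "dx": 0, "dy": 0, "dz": 0, "twist": 0}])

```text
t: 12.65
eef_pos: [0.6058, -0.1527, 0.1483]
ee_rot: [-3.14, -0.0, -1.703]
force: [-2.9, 1.2, 7.6]
width: 0.0337
gripper_force: 10.0
```

>>> move_arm(increments=[{"jaw": -0.1, "dx": 0, "dy": 0, "dz": 0, "twist": 0}, {"jaw": 0.1, "dx": 0, "dy": 0, "dz": 0, "twist": 0}, {"jaw": 0.3, "dx": 0, "dy": 0, "dz": 0, "twist": 0}, {"jaw": 0.3, "dx": 0, "dy": 0, "dz": 0, "twist": 0}, {"jaw": 0.3, "dx": 0, "dy": 0, "dz": -0.02, "twist": 0}, {"jaw": 0.3, "dx": 0, "dy": 0, "dz": -0.03, "twist": 0}, {"jaw": 0.3, "dx": 0, "dy": 0, "dz": -0.03, "twist": 0}, {"jaw": 0.7, "dx": 0, "dy": 0, "dz": -0.03, "twist": 0}, {"jaw": 0.75, "dx": -0.016, "dy": 0.03, "dz": 0, "twist": 0}, {"jaw": 0.75, "dx": -0.016, "dy": 0.03, "dz": 0, "twist": 0}, {"jaw": 0.75, "dx": -0.016, "dy": 0.03, "dz": 0, "twist": 0}, {"jaw": 0.75, "dx": -0.016, "dy": 0.03, "dz": 0, "twist": 0}])

```text
t: 13.65
eef_pos: [0.4937, -0.0728, 0.2569]
ee_rot: [3.141, 0.0, -1.704]
force: [0.1, 0.7, 0.5]
width: 0.0767
gripper_force: 0.0
```

>>> move_arm(increments=[{"jaw": 0.75, "dx": -0.016, "dy": 0.03, "dz": 0, "twist": 0}, {"jaw": 0.75, "dx": 0, "dy": 0, "dz": 0, "twist": 0}, {"jaw": 0.75, "dx": 0, "dy": 0, "dz": 0, "twist": 0}, {"jaw": 0.75, "dx": 0, "dy": 0, "dz": 0, "twist": 0}])

```text
t: 13.98
eef_pos: [0.4678, -0.0532, 0.2576]
ee_rot: [-3.14, 0.0, -1.702]
force: [0.3, -0.1, 0.2]
width: 0.0764
gripper_force: 0.0
```

```bash
python3 -c "
from h import *
im=look('w5');i=np.load('pics/w5.npz');cap(im,'green',.085,i)
inc([.468,-.052,.122],-1.70)"
```

```text
green px [278. 200.] area 2722 box [249 170  59  60] world [[ 0.4683 -0.053 ]]
t 14.03 pos [ 0.468  -0.0535  0.2574] rot [-3.141  0.    -1.703] w 0.0764 now-axes [-0.0015  0.0002  0.1354] after-twist axes [-0.0015  0.0002  0.1354] twist -0.003
```

View pics/w5.png

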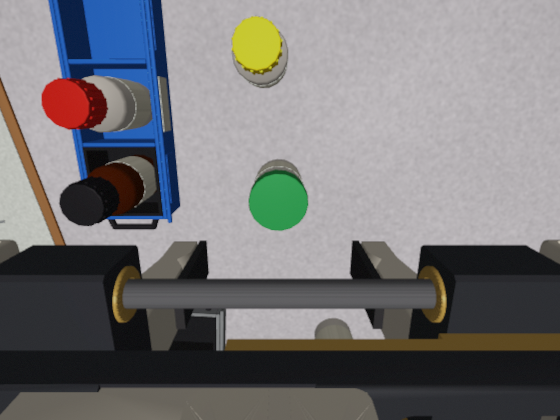

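The green lid is at (278,200), right under the jaws. The black and red bottles stand upright in the blue carrier.

>>> move_arm(increments=[{"jaw": 0.75, "dx": 0, "dy": 0, "dz": 0.035, "twist": 0}, {"jaw": 0.75, "dx": 0, "dy": 0, "dz": 0.035, "twist": 0}, {"jaw": 0.75, "dx": 0, "dy": 0, "dz": 0.035, "twist": 0}, {"jaw": 0.75, "dx": 0, "dy": 0, "dz": 0.02, "twist": 0}, {"jaw": 0.75, "dx": 0, "dy": 0, "dz": 0.009, "twist": 0}, {"jaw": 0.75, "dx": 0, "dy": 0, "dz": 0, "twist": 0}, {"jaw": 0.4, "dx": 0, "dy": 0, "dz": 0, "twist": 0}, {"jaw": 0.2, "dx": 0, "dy": 0, "dz": 0, "twist": 0}, {"jaw": -0.1, "dx": 0, "dy": 0, "dz": 0, "twist": 0}, {"jaw": -0.1, "dx": 0, "dy": 0, "dz": 0, "twist": 0}, {"jaw": -0.1, "dx": 0, "dy": 0, "dz": 0, "twist": 0}, {"jaw": -0.1, "dx": 0, "dy": 0, "dz": 0, "twist": 0}], force=10)

```text
t: 15.03
eef_pos: [0.4681, -0.0533, 0.1242]
ee_rot: [-3.139, 0.001, -1.702]
force: [-0.2, -0.2, 5.7]
width: 0.0518
gripper_force: 10.0
```

>>> move_arm(increments=[{"jaw": -0.1, "dx": 0, "dy": 0, "dz": -0.015, "twist": 0}, {"jaw": -0.1, "dx": 0, "dy": 0, "dz": -0.03, "twist": 0}, {"jaw": -0.1, "dx": 0, "dy": 0, "dz": -0.035, "twist": 0}, {"jaw": -0.1, "dx": 0, "dy": 0, "dz": -0.035, "twist": 0}, {"jaw": -0.1, "dx": 0, "dy": 0, "dz": -0.03, "twist": 0}, {"jaw": -0.1, "dx": 0.0253, "dy": -0.025, "dz": 0, "twist": 0}, {"jaw": -0.1, "dx": 0.0253, "dy": -0.025, "dz": 0, "twist": 0}, {"jaw": -0.1, "dx": 0.0253, "dy": -0.025, "dz": 0, "twist": 0}, {"jaw": -0.1, "dx": 0.0253, "dy": -0.025, "dz": 0, "twist": 0}, {"jaw": -0.1, "dx": 0.0253, "dy": -0.025, "dz": 0, "twist": 0}, {"jaw": -0.1, "dx": 0.0253, "dy": -0.025, "dz": 0, "twist": 0}, {"jaw": -0.1, "dx": 0, "dy": 0, "dz": 0, "twist": 0}])

```text
t: 16.03
eef_pos: [0.5985, -0.2277, 0.2666]
ee_rot: [3.141, -0.001, -1.705]
force: [0.2, 0.1, -0.2]
width: 0.0518
gripper_force: 10.0
```

>>> move_arm(increments=[{"jaw": -0.1, "dx": 0, "dy": 0, "dz": 0, "twist": 0}, {"jaw": -0.1, "dx": 0, "dy": 0, "dz": 0, "twist": 0}])

```text
t: 16.2
eef_pos: [0.5955, -0.2237, 0.2675]
ee_rot: [3.14, 0.0, -1.704]
force: [0.1, 0.3, -0.1]
width: 0.0515
gripper_force: 10.0
```

```bash
python3 -c "
from h import *
look('w6')
inc([.597,-.223,.129],-1.70)"
```

```text
t 16.25 pos [ 0.5955 -0.2232  0.268 ] rot [ 3.141  0.    -1.703] w 0.0516 now-axes [-0.0004 -0.0015  0.139 ] after-twist axes [-0.0004 -0.0015  0.139 ] twist -0.003
```

View pics/w6.png

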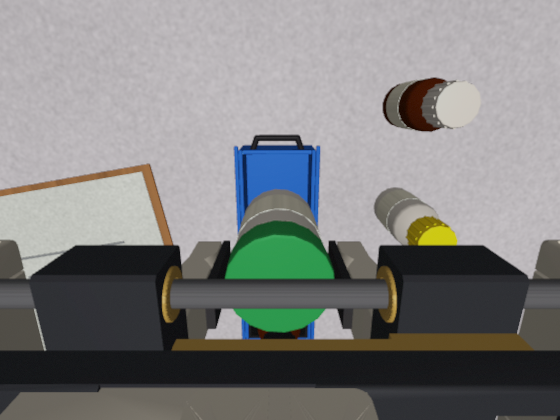

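The jar hangs centred over the end compartment (end rim at row 148, centreline at column 278).

>>> move_arm(increments=[{"jaw": -0.1, "dx": 0, "dy": 0, "dz": 0.035, "twist": 0}, {"jaw": -0.1, "dx": 0, "dy": 0, "dz": 0.035, "twist": 0}, {"jaw": -0.1, "dx": 0, "dy": 0, "dz": 0.035, "twist": 0}, {"jaw": -0.1, "dx": 0, "dy": 0, "dz": 0.02, "twist": 0}, {"jaw": -0.1, "dx": 0, "dy": 0, "dz": 0.008, "twist": 0}, {"jaw": -0.1, "dx": 0, "dy": 0, "dz": 0.003, "twist": 0}, {"jaw": -0.1, "dx": 0, "dy": 0, "dz": 0, "twist": 0}, {"jaw": -0.1, "dx": 0, "dy": 0, "dz": 0, "twist": 0}, {"jaw": -0.1, "dx": 0, "dy": 0, "dz": 0.001, "twist": 0}, {"jaw": -0.1, "dx": 0, "dy": 0, "dz": 0, "twist": 0}, {"jaw": -0.1, "dx": 0, "dy": 0, "dz": 0, "twist": 0}])

```text
t: 17.17
eef_pos: [0.5965, -0.2237, 0.1322]
ee_rot: [-3.14, 0.0, -1.703]
force: [0.7, 0.3, -0.5]
width: 0.0515
gripper_force: 10.0
```

>>> move_arm(increments=[{"jaw": -0.1, "dx": 0, "dy": 0, "dz": 0.0015, "twist": 0}, {"jaw": -0.1, "dx": 0, "dy": 0, "dz": 0.001, "twist": 0}, {"jaw": -0.1, "dx": 0, "dy": 0, "dz": 0, "twist": 0}, {"jaw": -0.1, "dx": 0, "dy": 0, "dz": 0, "twist": 0}])

```text
t: 17.5
eef_pos: [0.5964, -0.2238, 0.1292]
ee_rot: [-3.141, -0.0, -1.703]
force: [-0.6, 0.1, 4.1]
width: 0.0516
gripper_force: 10.0
```

>>> move_arm(increments=[{"jaw": 0.3, "dx": 0, "dy": 0, "dz": 0, "twist": 0}, {"jaw": 0.5, "dx": 0, "dy": 0, "dz": 0, "twist": 0}, {"jaw": 0.6, "dx": 0, "dy": 0, "dz": 0, "twist": 0}, {"jaw": 0.6, "dx": 0, "dy": 0, "dz": 0, "twist": 0}, {"jaw": 0.6, "dx": 0, "dy": 0, "dz": -0.02, "twist": 0}, {"jaw": 0.6, "dx": 0, "dy": 0, "dz": -0.035, "twist": 0}, {"jaw": 0.6, "dx": 0, "dy": 0, "dz": -0.035, "twist": 0}, {"jaw": 0.4, "dx": 0, "dy": 0, "dz": -0.035, "twist": 0}, {"jaw": 0.4, "dx": 0.0193, "dy": 0.0337, "dz": 0, "twist": 0}, {"jaw": 0.4, "dx": 0.0193, "dy": 0.0337, "dz": 0, "twist": 0}, {"jaw": 0.4, "dx": 0.0193, "dy": 0.0337, "dz": 0, "twist": 0}, {"jaw": 0.4, "dx": 0.0193, "dy": 0.0337, "dz": 0, "twist": 0}])

```text
t: 18.5
eef_pos: [0.4506, -0.2826, 0.2536]
ee_rot: [-3.142, 0.0, -1.702]
force: [0.6, -1.3, 0.4]
width: 0.0612
gripper_force: 0.0
```

>>> move_arm(increments=[{"jaw": 0.4, "dx": 0, "dy": 0, "dz": 0, "twist": 0}, {"jaw": 0.4, "dx": 0, "dy": 0, "dz": 0, "twist": 0}, {"jaw": 0.4, "dx": 0, "dy": 0, "dz": 0, "twist": 0}])

```text
t: 18.75
eef_pos: [0.4524, -0.2827, 0.2541]
ee_rot: [-3.141, -0.0, -1.703]
force: [0.1, 1.2, 0.1]
width: 0.0613
gripper_force: 0.0
```

```bash
python3 -c "
from h import *
im=look('w7')
inc([.453,-.283,.142],-1.70)"
```

```text
t 18.8 pos [ 0.4529 -0.2825  0.2538] rot [-3.141 -0.    -1.703] w 0.0609 now-axes [ 0.0005 -0.0002  0.1118] after-twist axes [ 0.0005 -0.0002  0.1118] twist -0.003
```

View pics/w7.png

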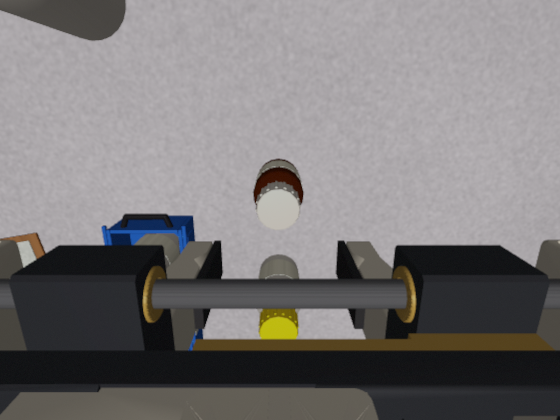

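The white cap is at (278,209), aligned with the jaws.

>>> move_arm(increments=[{"jaw": 0.4, "dx": 0, "dy": 0, "dz": 0.03, "twist": 0}, {"jaw": 0.4, "dx": 0, "dy": 0, "dz": 0.03, "twist": 0}, {"jaw": 0.4, "dx": 0, "dy": 0, "dz": 0.025, "twist": 0}, {"jaw": 0.4, "dx": 0, "dy": 0, "dz": 0.017, "twist": 0}, {"jaw": 0.4, "dx": 0, "dy": 0, "dz": 0.009, "twist": 0}, {"jaw": 0.4, "dx": 0, "dy": 0, "dz": 0, "twist": 0}, {"jaw": 0, "dx": 0, "dy": 0, "dz": 0, "twist": 0}, {"jaw": -0.2, "dx": 0, "dy": 0, "dz": 0, "twist": 0}, {"jaw": -0.6, "dx": 0, "dy": 0, "dz": 0, "twist": 0}, {"jaw": -0.6, "dx": 0, "dy": 0, "dz": 0, "twist": 0}, {"jaw": -0.6, "dx": 0, "dy": 0, "dz": 0, "twist": 0}, {"jaw": -0.6, "dx": 0, "dy": 0, "dz": 0, "twist": 0}], force=15)

```text
t: 19.8
eef_pos: [0.4528, -0.2826, 0.1435]
ee_rot: [-3.14, -0.0, -1.703]
force: [1.2, 0.2, 2.5]
width: 0.0337
gripper_force: 15.0
```

>>> move_arm(increments=[{"jaw": -0.6, "dx": 0, "dy": 0, "dz": -0.015, "twist": 0}, {"jaw": -0.6, "dx": 0, "dy": 0, "dz": -0.03, "twist": 0}, {"jaw": -0.6, "dx": 0, "dy": 0, "dz": -0.035, "twist": 0}, {"jaw": -0.6, "dx": 0, "dy": 0, "dz": -0.035, "twist": 0}, {"jaw": -0.6, "dx": 0, "dy": 0, "dz": -0.035, "twist": 0}, {"jaw": -0.6, "dx": -0.0367, "dy": -0.0084, "dz": 0, "twist": 0}, {"jaw": -0.6, "dx": -0.0367, "dy": -0.0084, "dz": 0, "twist": 0}, {"jaw": -0.6, "dx": -0.0367, "dy": -0.0084, "dz": 0, "twist": 0}, {"jaw": -0.6, "dx": -0.0367, "dy": -0.0084, "dz": 0, "twist": 0}, {"jaw": -0.6, "dx": -0.0367, "dy": -0.0084, "dz": 0, "twist": 0}, {"jaw": -0.6, "dx": -0.0367, "dy": -0.0084, "dz": 0, "twist": 0}, {"jaw": -0.6, "dx": -0.0367, "dy": -0.0084, "dz": 0, "twist": 0}])

```text
t: 20.8
eef_pos: [0.5443, -0.0338, 0.2929]
ee_rot: [-3.141, 0.0, -1.703]
force: [0.3, -0.9, -1.6]
width: 0.0337
gripper_force: 15.0
```

>>> move_arm(increments=[{"jaw": -0.6, "dx": -0.0367, "dy": -0.0084, "dz": 0, "twist": 0}, {"jaw": -0.6, "dx": -0.0367, "dy": -0.0084, "dz": 0, "twist": 0}, {"jaw": -0.6, "dx": -0.0367, "dy": -0.0084, "dz": 0, "twist": 0}, {"jaw": -0.6, "dx": -0.0367, "dy": -0.0084, "dz": 0, "twist": 0.05}, {"jaw": -0.6, "dx": 0, "dy": 0, "dz": 0, "twist": 0}, {"jaw": -0.6, "dx": 0, "dy": 0, "dz": 0, "twist": 0}, {"jaw": -0.6, "dx": 0, "dy": 0, "dz": 0, "twist": 0}])

```text
t: 21.38
eef_pos: [0.5966, 0.1057, 0.2922]
ee_rot: [3.141, -0.001, -1.752]
force: [-1.1, 0.0, -1.8]
width: 0.0333
gripper_force: 15.0
```

```bash
python3 -c "
from h import *
im=look('w8')
inc([.597,.106,.1515],-1.75)"
```

```text
t 21.43 pos [0.5966 0.1051 0.2925] rot [ 3.141 -0.    -1.753] w 0.0334 now-axes [-0.001  -0.0002  0.141 ] after-twist axes [-0.001  -0.0002  0.141 ] twist -0.003
```

View pics/w8.png

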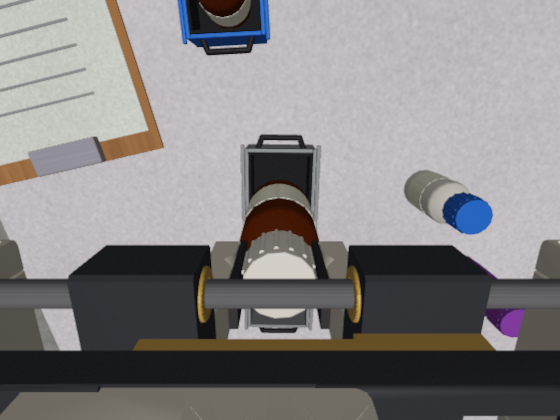

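The grey foam compartment sits around the bottle (end rim at row 148, side rims at columns 244 and 319). A quick number check comes before lowering.

```bash
python3 -c "
from h import *
i=np.load('pics/w8.npz');w=ray('',[(281,148),(244,190),(319,190)],.045,i);print(w)
u=np.array([-.182,-.983]);print('foam',w[0]-.037*u)"
```

```text
[[0.58724911 0.07195808]
 [0.63471683 0.10908932]
 [0.55489641 0.12386719]]
foam [0.59398311 0.10832908]
```

>>> move_arm(increments=[{"jaw": -0.6, "dx": -0.002, "dy": 0.001, "dz": 0.035, "twist": 0}, {"jaw": -0.6, "dx": 0, "dy": 0, "dz": 0.035, "twist": 0}, {"jaw": -0.6, "dx": 0, "dy": 0, "dz": 0.035, "twist": 0}, {"jaw": -0.6, "dx": 0, "dy": 0, "dz": 0.02, "twist": 0}, {"jaw": -0.6, "dx": 0, "dy": 0, "dz": 0.009, "twist": 0}, {"jaw": -0.6, "dx": 0, "dy": 0, "dz": 0.003, "twist": 0}, {"jaw": -0.6, "dx": 0, "dy": 0, "dz": 0.001, "twist": 0}, {"jaw": -0.6, "dx": 0, "dy": 0, "dz": 0, "twist": 0}, {"jaw": -0.6, "dx": 0, "dy": 0, "dz": 0, "twist": 0}, {"jaw": -0.6, "dx": 0, "dy": 0, "dz": 0, "twist": 0}])

```text
t: 22.27
eef_pos: [0.5971, 0.108, 0.1562]
ee_rot: [-3.139, 0.002, -1.753]
force: [-1.0, 0.4, -0.7]
width: 0.0338
gripper_force: 15.0
```

>>> move_arm(increments=[{"jaw": -0.6, "dx": 0, "dy": 0, "dz": 0.002, "twist": 0}, {"jaw": -0.6, "dx": 0, "dy": 0, "dz": 0.0015, "twist": 0}, {"jaw": -0.6, "dx": 0, "dy": 0, "dz": 0.001, "twist": 0}, {"jaw": -0.6, "dx": 0, "dy": 0, "dz": 0, "twist": 0}, {"jaw": -0.6, "dx": 0, "dy": 0, "dz": 0, "twist": 0}])

```text
t: 22.68
eef_pos: [0.5969, 0.1077, 0.1515]
ee_rot: [-3.14, 0.0, -1.752]
force: [-0.9, -1.1, 7.7]
width: 0.0335
gripper_force: 15.0
```

>>> move_arm(increments=[{"jaw": -0.1, "dx": 0, "dy": 0, "dz": 0, "twist": 0}, {"jaw": 0.2, "dx": 0, "dy": 0, "dz": 0, "twist": 0}, {"jaw": 0.4, "dx": 0, "dy": 0, "dz": 0, "twist": 0}, {"jaw": 0.4, "dx": 0, "dy": 0, "dz": 0, "twist": 0}, {"jaw": 0.4, "dx": 0, "dy": 0, "dz": -0.02, "twist": 0}, {"jaw": 0.4, "dx": 0, "dy": 0, "dz": -0.03, "twist": 0}, {"jaw": 0.4, "dx": 0, "dy": 0, "dz": -0.03, "twist": 0}, {"jaw": 0.4, "dx": 0, "dy": 0, "dz": -0.03, "twist": 0}, {"jaw": 0.4, "dx": -0.0035, "dy": 0.0352, "dz": 0, "twist": 0}, {"jaw": 0.4, "dx": -0.0035, "dy": 0.0352, "dz": 0, "twist": 0}, {"jaw": 0.4, "dx": -0.0035, "dy": 0.0352, "dz": 0, "twist": 0}, {"jaw": 0.4, "dx": -0.0035, "dy": 0.0352, "dz": 0, "twist": 0}])

```text
t: 23.68
eef_pos: [0.459, 0.1469, 0.2599]
ee_rot: [3.141, -0.0, -1.754]
force: [0.1, 0.7, 0.8]
width: 0.0612
gripper_force: 0.0
```

>>> move_arm(increments=[{"jaw": 0.4, "dx": -0.0035, "dy": 0.0352, "dz": 0, "twist": 0}, {"jaw": 0.4, "dx": 0, "dy": 0, "dz": 0, "twist": 0}, {"jaw": 0.4, "dx": 0, "dy": 0, "dz": 0, "twist": 0}, {"jaw": 0.4, "dx": 0, "dy": 0, "dz": 0, "twist": 0}])

```text
t: 24.02
eef_pos: [0.4267, 0.1572, 0.2606]
ee_rot: [-3.141, 0.001, -1.752]
force: [0.2, -0.1, 0.5]
width: 0.0611
gripper_force: 0.0
```

```bash
python3 -c "
from h import *
im=look('w9');i=np.load('pics/w9.npz');cap(im,'blue',.11,i)
inc([.427,.157,.142],-1.75)"
```

```text
blue px [40.  7.] area 1113 box [ 0  0 84 16] world [[ 0.5569 -0.0085]]
blue px [278. 203.] area 1539 box [257 179  44  47] world [[0.4261 0.1532]]
t 24.07 pos [0.427  0.157  0.2604] rot [-3.141  0.    -1.752] w 0.0614 now-axes [0.     0.     0.1184] after-twist axes [0.     0.     0.1184] twist -0.002
```

View pics/w9.png

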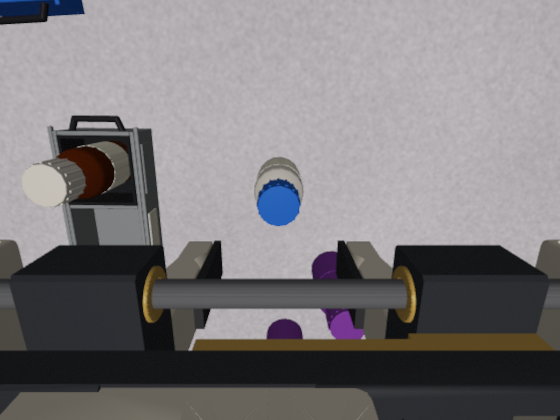

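The blue cap is at (278,206), and amber_white stands upright in the grey foam compartment. I shift forward 2 mm and grasp.

>>> move_arm(increments=[{"jaw": 0.4, "dx": 0.002, "dy": 0, "dz": 0.03, "twist": 0}, {"jaw": 0.4, "dx": 0, "dy": 0, "dz": 0.03, "twist": 0}, {"jaw": 0.4, "dx": 0, "dy": 0, "dz": 0.03, "twist": 0}, {"jaw": 0.4, "dx": 0, "dy": 0, "dz": 0.018, "twist": 0}, {"jaw": 0.4, "dx": 0, "dy": 0, "dz": 0.009, "twist": 0}, {"jaw": 0.4, "dx": 0, "dy": 0, "dz": 0, "twist": 0}, {"jaw": 0, "dx": 0, "dy": 0, "dz": 0, "twist": 0}, {"jaw": -0.2, "dx": 0, "dy": 0, "dz": 0, "twist": 0}, {"jaw": -0.6, "dx": 0, "dy": 0, "dz": 0, "twist": 0}, {"jaw": -0.6, "dx": 0, "dy": 0, "dz": 0, "twist": 0}, {"jaw": -0.6, "dx": 0, "dy": 0, "dz": 0, "twist": 0}, {"jaw": -0.6, "dx": 0, "dy": 0, "dz": 0, "twist": 0}], force=10)

```text
t: 25.07
eef_pos: [0.4265, 0.1552, 0.1439]
ee_rot: [-3.14, 0.001, -1.753]
force: [-1.3, -0.0, 3.5]
width: 0.0339
gripper_force: 10.0
```

>>> move_arm(increments=[{"jaw": -0.6, "dx": 0, "dy": 0, "dz": -0.015, "twist": 0}, {"jaw": -0.6, "dx": 0, "dy": 0, "dz": -0.03, "twist": 0}, {"jaw": -0.6, "dx": 0, "dy": 0, "dz": -0.035, "twist": 0}, {"jaw": -0.6, "dx": 0, "dy": 0, "dz": -0.035, "twist": 0}, {"jaw": -0.6, "dx": 0, "dy": 0, "dz": -0.03, "twist": 0}, {"jaw": -0.6, "dx": -0.0109, "dy": -0.0349, "dz": 0, "twist": 0}, {"jaw": -0.6, "dx": -0.0109, "dy": -0.0349, "dz": 0, "twist": 0}, {"jaw": -0.6, "dx": -0.0109, "dy": -0.0349, "dz": 0, "twist": 0}, {"jaw": -0.6, "dx": -0.0109, "dy": -0.0349, "dz": 0, "twist": 0}, {"jaw": -0.6, "dx": -0.0109, "dy": -0.0349, "dz": 0, "twist": 0}, {"jaw": -0.6, "dx": 0, "dy": 0, "dz": 0, "twist": 0}, {"jaw": -0.6, "dx": 0, "dy": 0, "dz": 0, "twist": 0}])

```text
t: 26.07
eef_pos: [0.6087, 0.1767, 0.2862]
ee_rot: [3.139, -0.002, -1.754]
force: [-0.3, -0.3, -0.8]
width: 0.0335
gripper_force: 10.0
```

>>> move_arm(increments=[{"jaw": -0.6, "dx": 0, "dy": 0, "dz": 0, "twist": 0}, {"jaw": -0.6, "dx": 0, "dy": 0, "dz": 0, "twist": 0}])

```text
t: 26.23
eef_pos: [0.6068, 0.1767, 0.2883]
ee_rot: [3.141, 0.0, -1.753]
force: [0.0, 1.3, -0.4]
width: 0.0339
gripper_force: 10.0
```

```bash
python3 -c "
from h import *
im=look('w10')
inc([.608,.178,.149],-1.75)"
```

```text
t 26.28 pos [0.6068 0.1768 0.2888] rot [-3.141e+00  1.000e-03 -1.752e+00] w 0.0336 now-axes [-0.0014 -0.001   0.1398] after-twist axes [-0.0014 -0.001   0.1398] twist -0.002
```

View pics/w10.png

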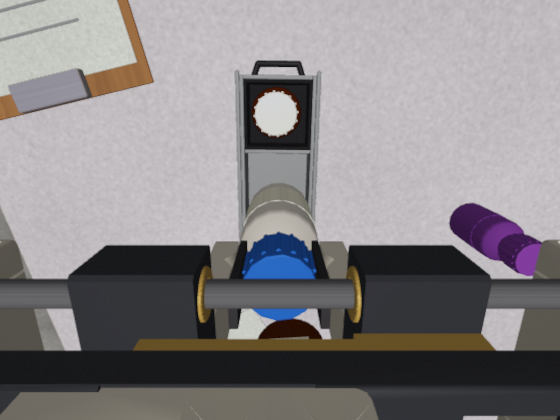

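The blue bottle is centred over the middle grey compartment (divider at row 150), and amber_white is upright at (276,113).

>>> move_arm(increments=[{"jaw": -0.6, "dx": -0.001, "dy": 0, "dz": 0.035, "twist": 0}, {"jaw": -0.6, "dx": 0, "dy": 0, "dz": 0.035, "twist": 0}, {"jaw": -0.6, "dx": 0, "dy": 0, "dz": 0.035, "twist": 0}, {"jaw": -0.6, "dx": 0, "dy": 0, "dz": 0.02, "twist": 0}, {"jaw": -0.6, "dx": 0, "dy": 0, "dz": 0.008, "twist": 0}, {"jaw": -0.6, "dx": 0, "dy": 0, "dz": 0.003, "twist": 0}, {"jaw": -0.6, "dx": 0, "dy": 0, "dz": 0.001, "twist": 0}, {"jaw": -0.6, "dx": 0, "dy": 0, "dz": 0, "twist": 0}, {"jaw": -0.6, "dx": 0, "dy": 0, "dz": 0, "twist": 0}, {"jaw": -0.6, "dx": 0, "dy": 0, "dz": 0, "twist": 0}])

```text
t: 27.12
eef_pos: [0.6084, 0.1782, 0.1528]
ee_rot: [-3.14, 0.002, -1.753]
force: [-0.2, -0.9, -1.0]
width: 0.0338
gripper_force: 10.0
```

>>> move_arm(increments=[{"jaw": -0.6, "dx": 0, "dy": 0, "dz": 0.0015, "twist": 0}, {"jaw": -0.6, "dx": 0, "dy": 0, "dz": 0.0015, "twist": 0}, {"jaw": -0.6, "dx": 0, "dy": 0, "dz": 0.0005, "twist": 0}, {"jaw": -0.6, "dx": 0, "dy": 0, "dz": 0, "twist": 0}, {"jaw": -0.6, "dx": 0, "dy": 0, "dz": 0, "twist": 0}])

```text
t: 27.53
eef_pos: [0.6084, 0.1779, 0.1489]
ee_rot: [-3.14, 0.001, -1.752]
force: [-0.7, -0.4, 5.5]
width: 0.034
gripper_force: 10.0
```

Contact. I release, lift clear and back off toward the base so the cameras can see.

>>> move_arm(increments=[{"jaw": -0.1, "dx": 0, "dy": 0, "dz": 0, "twist": 0}, {"jaw": 0.1, "dx": 0, "dy": 0, "dz": 0, "twist": 0}, {"jaw": 0.3, "dx": 0, "dy": 0, "dz": 0, "twist": 0}, {"jaw": 0.3, "dx": 0, "dy": 0, "dz": 0, "twist": 0}, {"jaw": 0.3, "dx": 0, "dy": 0, "dz": -0.02, "twist": 0}, {"jaw": 0.3, "dx": 0, "dy": 0, "dz": -0.03, "twist": 0}, {"jaw": 0.3, "dx": 0, "dy": 0, "dz": -0.035, "twist": 0}, {"jaw": 0.3, "dx": 0, "dy": 0, "dz": -0.035, "twist": 0}, {"jaw": 0.3, "dx": 0, "dy": 0.03, "dz": -0.02, "twist": 0}, {"jaw": 0.3, "dx": 0, "dy": 0.035, "dz": 0, "twist": 0}, {"jaw": 0.3, "dx": 0, "dy": 0.035, "dz": 0, "twist": 0}, {"jaw": 0.3, "dx": 0, "dy": 0.03, "dz": 0, "twist": 0}])

```text
t: 28.53
eef_pos: [0.4782, 0.2012, 0.2877]
ee_rot: [3.142, 0.001, -1.753]
force: [-0.4, 0.3, 0.0]
width: 0.0569
gripper_force: 0.0
```

>>> move_arm(increments=[{"jaw": 0.3, "dx": 0, "dy": 0.02, "dz": 0, "twist": 0}, {"jaw": 0.3, "dx": 0, "dy": 0, "dz": 0, "twist": 0}, {"jaw": 0.3, "dx": 0, "dy": 0, "dz": 0, "twist": 0}, {"jaw": 0.3, "dx": 0, "dy": 0, "dz": 0, "twist": 0}])

```text
t: 28.87
eef_pos: [0.4606, 0.2052, 0.2879]
ee_rot: [-3.141, 0.0, -1.752]
force: [0.4, 0.6, -0.2]
width: 0.0568
gripper_force: 0.0
```

```bash
python3 -c "
from h import *
im=arm.grab_frame('scene');cv2.imwrite('pics/fin.png',cv2.resize(im[150:300,100:480],None,fx=2.1,fy=2.1,interpolation=cv2.INTER_CUBIC))
for n in 'amber_black amber_white white_red white_blue jar white_yellow reagent_bottle wash_bottle'.split():
    print(n,[(np.round(d['position'],3).tolist(),round(d['score'],2)) for d in arm.pinpoint('scene',n)][:3])"
```

```text
amber_black [([0.616, -0.078, 0.008], 0.59)]
amber_white [([0.595, 0.106, 0.007], 0.93)]
white_red [([0.46, 0.359, -0.0], 0.87), ([0.61, -0.148, 0.004], 0.79)]
white_blue [([0.608, 0.179, 0.008], 0.86), ([0.598, -0.226, 0.004], 0.65), ([0.637, 0.427, -0.003], 0.57)]
jar [([0.597, -0.223, 0.003], 0.84), ([0.61, -0.152, 0.003], 0.62)]
white_yellow [([0.465, -0.173, -0.002], 0.88)]
reagent_bottle [([0.636, 0.426, 0.0], 0.74)]
wash_bottle [([0.609, -0.478, 0.002], 0.82)]
```

View pics/fin.png

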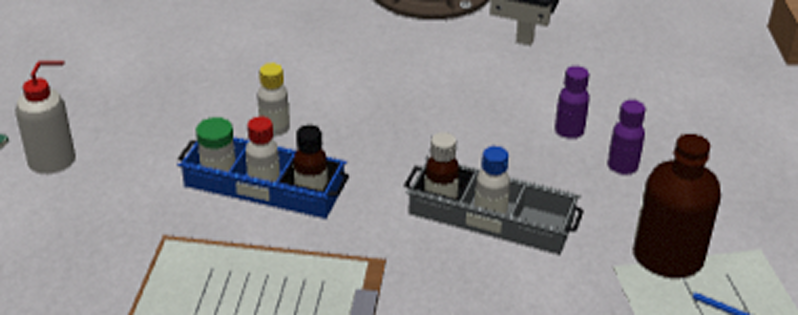

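All five stand upright in their compartments: jar (215,145), red (261,148) and black (310,155) in the blue carrier, white (443,165) and blue (494,178) in the grey. The spare, the reagent bottle and the wash bottle have not moved.

```bash
python3 -c "
from station import arm
print(arm.job_done())"
```

```text
the job is handed in; nothing more can be done
None
```

Both kits are made up and the job is handed in at about 29 s. All five pieces stand upright in their own compartments, with the amber bottles in the foam. The spare, the reagent bottle and the wash bottle were left where they stood.

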